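# Seat a model-car chassis with the jig's swing clip

## Task

Seat the model-car chassis in the jig with the jig's sprung swing clip: lift the clip a little by its knob against its spring, swing it around its screw over the chassis's rear edge and let it down on the plate behind the upright rib; then swing it on against the rib and so push the chassis fully home against the end stop, pressing it there firmly but gently for a second (about 8 N on the stop). Then swing the clip back off the chassis and well clear behind it, leaving the chassis home. Move the chassis only with the clip, never with the fingers, and leave the things lying round the jig alone.

Things in the scene. Friction and masses are not known exactly. Their poses are not given: they have to be found in the camera images.
- jig: fixed aluminium base plate, 300 x 200 x 12 mm, its top 12 mm over the table. Origin on the table; the plate spans x -165..135 and y -120..80 mm. Its +x axis is the direction in which the chassis slides towards the end stop. Two low steel guide rails (4 mm high, along x, at y = -20 and +60 mm) keep the chassis straight with about 1.5 mm play each side
- pivot (a point): axis of the clip's pivot screw, at the level of the top of the clip's bar (39 mm over the table), at jig (-30, -95) mm. A pillar below it; screw head and coil spring above it, up to 63 mm over the table, 18 mm across
- clip (a joint): swing of the clip about the upright pivot axis, rad: 0 = bar square across the slide (along jig +y), positive = free end swung towards the end stop (jig +x), negative = swung back behind the chassis (range -1.5 to 0.4; starts at -1.15 to -0.8). Stays where it is left (drag about 1 N at the knob). Well clear = below -0.6
- knob (a point): middle of the clip's upright round steel finger knob, 14 mm across, 36 mm tall, standing at the free end of the clip's flat bar (14 wide, 4 thick), 115 mm from the pivot axis; this point is 20 mm above the bar's top and 16 mm below the knob's top. Bar, knob and toe rise together up to 12 mm, on the screw against the coil spring (some 2.4 N at rest, plus 0.4 N per mm)
- toe (a point): lowest point of the clip's toe: an upright pin 16 mm across with a ball-shaped lower end, straight under the knob, 44.5 mm below knob. At rest it is 14.5 mm over the table, 3.5 mm lower than the chassis plate's top: lift it about 5 mm to carry it over the rear edge. Pushed sideways against the bevel without lifting it tends to jam and shove the chassis
- chassis: loose 0.35-0.6 kg model-car chassis: black plate 150 (x) x 70 x 6 mm flat on the jig, +x to the stop. Origin: centre of underside. Rear edge x=-75 mm, its last 14 mm bevelled from 6 down to 1.5 mm. Upright aluminium rib 60 wide, 5 thick, 14 tall, rear face at x=-45 mm; motor, servo, posts ahead of it, all below 40 mm over the table. Starts 8-18 mm short of the stop; sliding it alone takes 2-8 N
- stop: fixed steel end stop, 22 x 74 x 20 mm, set somewhere along the jig. Origin at the foot of the middle of its flat rear face, which meets the chassis's front edge; x axis as the jig's. Chassis home = chassis origin 75 mm behind this origin. 4 N of the chassis on the stop is the least that seats it; over 13 N is too hard
- wheel: bystander: loose black wheel lying flat, 48 mm across, 24 high; origin under its centre
- tape: bystander: roll of tape lying flat, 84 mm across, 24 high; origin under its centre
- bottle: bystander: small upright white bottle, 36 mm across, 70 high; origin under its centre

How it is judged:
By the outcome, as a careful person would: the job done as asked, in the order asked, and still so for the second after the job is handed in, with the robot touching nothing.
It also fails if it takes over 54 s, if anything falls off the work surface, if the arm or the gripper's body presses on something with over 40 N, if the wrist force passes 120 N, or if a joint passes its speed limit or range.

## Robot

A 7-joint arm with a two-finger parallel gripper is mounted at the origin on the work surface. World frame = base frame: x ahead of the robot, y to its left, z up, the work surface at z = 0. Lengths are in m, angles in rad, forces in N, time in s.
With the tool pointing down it reaches from about 0.4 to 0.85 m from the base axis. Payload 4.5 kg.
Tool frame: the origin (TCP) lies at the very end of the fingers, on their centre line; the grasp point (between the pads) lies 19 mm behind it; z points along the fingers, y is the direction in which the jaws open and shut (so a half turn about z gives the same grasp; the last joint's range is limited). The gripper opens to 88 mm and grips with 3 to 60 N. Pads are 18 mm wide; open, the fingers measure 123 mm over their backs; the gripper's body (75 mm by 187 mm) begins 45 mm behind the grasp point.
Start: joints at [1.234, 0.689, -0.195, 1.565, 0.157, 0.902, -0.215], TCP at [0.227, -0.583, 0.239] pointing down, gripper open.
Joint ranges: [-3.01, 3.01], [-0.46, 2.08], [-1.47, 1.51], [0.13, 2.56], [-1, 4.14], [0.04, 2.09], [-2.66, 2.66]. Speed limits (rad/s): [2.57, 2.57, 3.14, 3.14, 3.14, 3.14, 3.14].

## Interface

Orientations are given as [roll, pitch, yaw] about the fixed x, y, z axes, in that order (R = Rz(yaw) Ry(pitch) Rx(roll)).
In Python, from rig import * gives the robot as it stands.
- The arm moves only by the shell command python3 -m handwheel 'ROWS' [FORCE]. ROWS is JSON, a list of rows, each an object with "travel": the shift along the tool's x, y, z normalised to -1 to 1, where 1 is 0.04 m, a list of three; "rot": the turn, a rotation vector about the tool's x, y, z normalised to -1 to 1, where 1 is 6 degrees, a list of three; "grip": the opening, from 0 (shut) to 1 (fully open). In form: [{"travel": [tx, ty, tz], "rot": [rx, ry, rz], "grip": grip}, ...]. A call has 1 to 5 rows; each row shifts and turns the commanded pose from where the row before left it, along the tool's axes as they then stand; what a row does not reach is not made up. A row lasts 1/12 s, in which the tool goes at most 41.7 mm and 7.16 degrees, less where a joint would pass 70% of its speed; a pose out of reach is approached as far as the arm can. A call with a number of a shift or a turn outside -1 to 1 is refused whole. A call with a gripper value outside its range is refused whole. The fingers move at their own pace and stop on an object; FORCE is the grip in N (left out, the last holds). Time passes only in rows, so rows that do not move let the fingers close. It gives the time, the measured TCP pose, the force and the opening at its end, in the units of the state.
- get_obs(): the state, without advancing time (a new reading comes with each control period).
- get_image(name): name is "scene" or "side" or "wrist"; returns the picture (480x640x3 uint8, blue, green, red); there is no depth.
- camera_params(name): a dict with "fov_y" (degrees; the focal length in pixels is half the picture's height over the tangent of half this angle, whatever the lens; pixels are square), "cx", "cy" (the principal point, pixels), "pose" (4x4, takes a point from camera to world coordinates); the wrist camera has in their place "T_tool_cam" (4x4, takes a point from camera to tool coordinates, whose origin is the TCP and whose axes are the flange's). Camera axes: x right, y down, z forward; pixel columns grow to the right and rows downward; lengths in m; the calibration is good to about 2 mm. A picture is of the moment at which its call begins: read the wrist's pose just before it. camera_params takes no time and is no camera call.
- sign_off(): hands the job in, once; it reports no verdict.
The state is a dict: "clock": time; "joint_positions": joint angles; "joint_vel": joint speeds; "joint_torque": joint torques, N m; "position": TCP position; "orientation": TCP orientation; "force": force on the tool from outside, world axes, zero at the start; "moment": the same for the moment, N m; "opening": opening from 0.0 (shut) to 1.0 (fully open).
Only numpy, scipy, OpenCV 4.12 (cv2) and the standard library are available. Lean on these libraries where they do the work, as an engineer would, in place of code of your own. Each camera call takes 0.05 s, during which the arm holds its last target.

## Working session

There is one attempt and no reset: what is moved stays moved. The work goes in short steps, Python scripts to look and compute and a shell command to move; the robot and the scene stay as the last step left them, time stands still between calls to the robot, and variables do not carry over. Pictures are saved under pics/ and viewed, and the job is handed in when it is done.

```bash
ls; mkdir -p pics; python3 - <<'E'
from rig import *
import cv2
o=get_obs()
for k,v in o.items(): print(k,v)
for n in("scene","side","wrist"):
    im=get_image(n); cv2.imwrite(f"pics/{n}0.png",im); print(n,camera_params(n))
E
```

```text
pics
clock 0.0
joint_positions [ 1.23379501  0.68998841 -0.19448689  1.56630749  0.15732374  0.90251056
 -0.21509501]
joint_vel [-5.11202886e-04 -6.18741611e-04  3.12780290e-04 -1.25673154e-04
 -9.79996567e-05  3.59455491e-04 -1.19674796e-03]
joint_torque [-2.91498609e-04 -5.27549922e+01 -1.26637179e+00 -1.53424072e+01
 -5.25183161e-02  6.56997581e-03  1.59536662e-04]
position [ 0.22618692 -0.58197327  0.23791633]
orientation [-3.13977861e+00  1.67420855e-04  3.70880188e-01]
force [ 0.21994672 -0.12690868  0.57526136]
moment [-0.00306798  0.00926056  0.012695  ]
opening 0.9991875717011354
scene {'fov_y': 46.86267732273375, 'cx': 320.6594128618888, 'cy': 235.35627694492445, 'pose': array([[-0.58749605,  0.57591267, -0.56848306,  1.12543986],
       [ 0.80907609,  0.40446438, -0.42638533,  0.49709894],
       [-0.01562957, -0.71044575, -0.70357839,  0.67356149],
       [ 0.        ,  0.        ,  0.        ,  1.        ]])}
side {'fov_y': 43.40406659696977, 'cx': 323.8504048022315, 'cy': 235.8232565699692, 'pose': array([[ 0.84527332, -0.29101952,  0.44813018,  0.2606045 ],
       [-0.5342566 , -0.47459381,  0.69952169, -0.46172818],
       [ 0.00910534, -0.83070353, -0.55664059,  0.54247515],
       [ 0.        ,  0.        ,  0.        ,  1.        ]])}
wrist {'fov_y': 70.63986468243257, 'cx': 313.84266608078184, 'cy': 239.44204066758127, 'T_tool_cam': array([[ 5.72040269e-04, -9.57684582e-01, -2.87819238e-01,
         7.59197880e-02],
       [ 9.99999808e-01,  4.79728232e-04,  3.91258866e-04,
        -1.18456770e-03],
       [-2.36627569e-04, -2.87819407e-01,  9.57684673e-01,
        -1.45467607e-01],
       [ 0.00000000e+00,  0.00000000e+00,  0.00000000e+00,
         1.00000000e+00]])}
```

View pics/scene0.png

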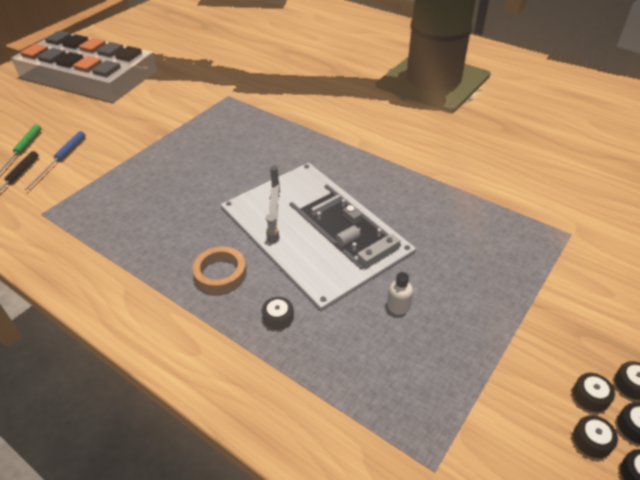

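View pics/side0.png

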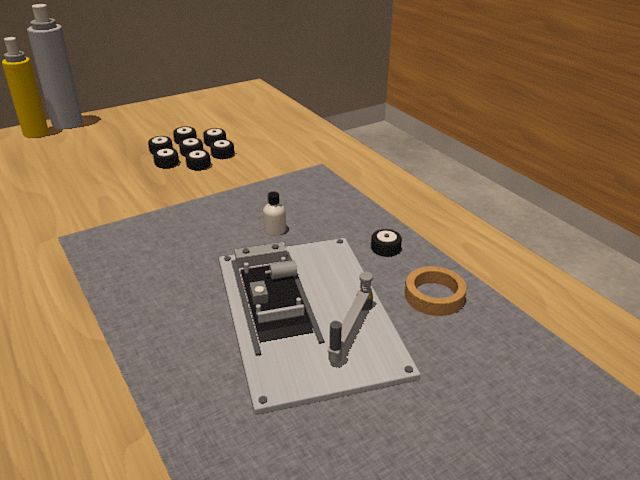

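View pics/wrist0.png

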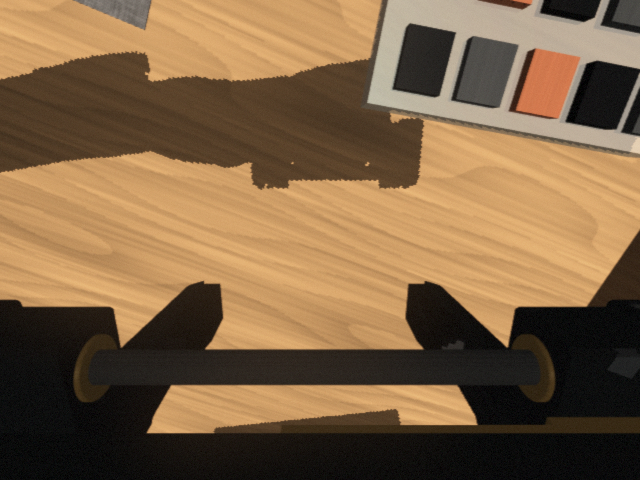

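The scene view shows the jig around (320,235), with the clip bar running from the knob (274,180) to the pivot (272,230). The side view shows the knob at (336,340), the pivot at (366,285), and the stop at (262,255). I'll enlarge both.

```bash
python3 - <<'E'
import cv2
a=cv2.imread("pics/scene0.png")[150:315,205:425]; cv2.imwrite("pics/sc_c.png",cv2.resize(a,None,fx=3.6,fy=3.6,interpolation=cv2.INTER_CUBIC))
a=cv2.imread("pics/side0.png")[230:410,210:430]; cv2.imwrite("pics/si_c.png",cv2.resize(a,None,fx=3.3,fy=3.3,interpolation=cv2.INTER_CUBIC))
E
```

```text
(no output)
```

View pics/sc_c.png

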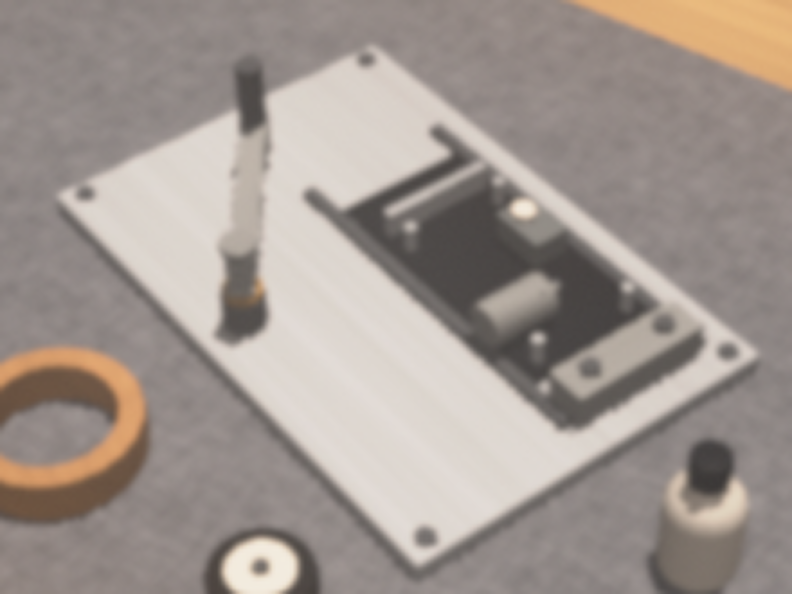

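View pics/si_c.png

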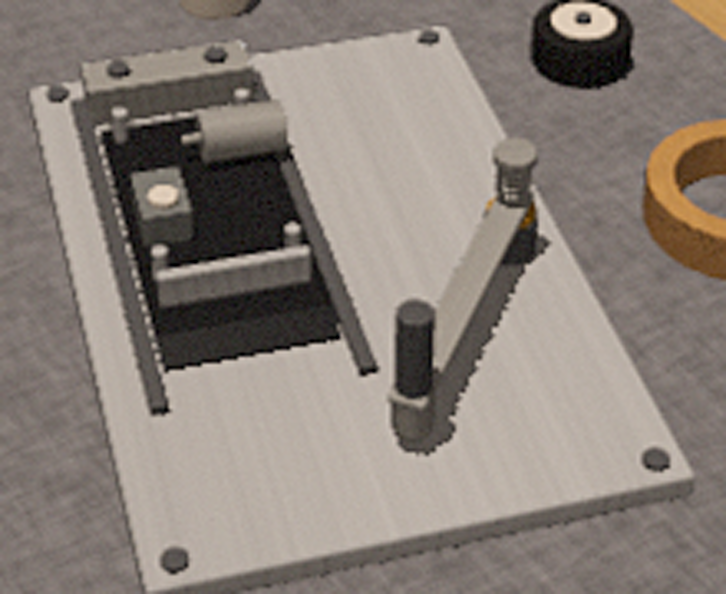

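```bash
cat > h.py <<'E'
import numpy as np, cv2
from rig import *
from scipy.optimize import least_squares
def ray(n,u,v):
    p=camera_params(n); f=240/np.tan(np.radians(p["fov_y"]/2))
    d=np.array([(u-p["cx"])/f,(v-p["cy"])/f,1]); T=p["pose"]
    return T[:3,3],T[:3,:3]@d
def onz(n,u,v,z):
    c,d=ray(n,u,v); return c+d*(z-c[2])/d[2]
def SC(x,y): return "scene",205+(x-1.3)/3.6,150+(y-1.3)/3.6
def SI(x,y): return "side",210+(x-1.15)/3.3,230+(y-1.15)/3.3
def tri(A,B):
    c1,d1=ray(*A); c2,d2=ray(*B); M=np.c_[d1,-d2]; s=np.linalg.lstsq(M,c2-c1,rcond=None)[0]
    a,b=c1+s[0]*d1,c2+s[1]*d2; return (a+b)/2,np.linalg.norm(a-b)
E
python3 - <<'E'
from h import *
J=np.array([[-165,-120],[-165,80],[135,80],[135,-120]])/1e3
Ps=[onz(*SC(*p),.012)[:2] for p in [(60,196),(372,46),(757,353),(418,566)]]
Pi=[onz(*SI(*p),.012)[:2] for p in [(692,476),(147,579),(30,92),(447,28)]]
def fit(P):
    def r(q):
        c,s=np.cos(q[2]),np.sin(q[2]); return (J@np.array([[c,s],[-s,c]])+q[:2]-P).ravel()
    s=least_squares(r,[.5,0,.7]); return s.x,np.round(s.fun*1e3,1)
for P in (Ps,Pi,(np.array(Ps)+Pi)/2): print(fit(P))
q=fit((np.array(Ps)+Pi)/2)[0]
c,s=np.cos(q[2]),np.sin(q[2]); R=np.array([[c,-s],[s,c]])
tj=lambda P:np.round(np.r_[R.T@(P[:2]-q[:2]),P[2]]*1e3,1)
for nm,a,b,z in (("knobtop",(249,66),(415,307),.075),("pivtop",(238,243),(516,153),.063)):
    t,e=tri(SC(*a),SI(*b)); print(nm,t,e,tj(t),tj(onz(*SC(*a),z)),tj(onz(*SI(*b),z)))
for nm,pts,z in (("stop si",[(88,93),(250,70)],.032),("rear",[(165,368),(340,340)],.0135),("rib",[(158,280),(310,250)],.032)):
    print(nm,[tj(onz(*SI(*p),z)) for p in pts])
print("stop sc",[tj(onz(*SC(*p),.032)) for p in [(553,372),(672,303)]])
E
```

```text
(array([0.56232853, 0.09135218, 1.283889  ]), array([ 1.6, -2.8, -1.9, -0.7, -0.9,  2.6,  1.3,  0.9]))
(array([0.56102644, 0.08957191, 1.27830062]), array([ 1. , -1.6, -4.1, -4.8,  0.9,  4.1,  2.2,  2.3]))
(array([0.56167721, 0.09046196, 1.28110555]), array([ 1.3, -2.2, -3. , -2.8, -0. ,  3.4,  1.7,  1.6]))
knobtop [ 0.55282501 -0.03205261  0.0746676 ] 0.000148926802075385 [-119.9  -26.5   74.7] [-119.5  -26.7   75. ] [-120.3  -26.5   75. ]
pivtop [0.64398607 0.03463568 0.06157364] 0.0010328531361095822 [-30.  -94.8  61.6] [-28.5 -95.1  63. ] [-32.  -94.6  63. ]
stop si [array([94.6, 57.3, 32. ]), array([ 93.4, -14.7,  32. ])]
rear [array([-63.3,  53.9,  13.5]), array([-65.7, -13.9,  13.5])]
rib [array([-34.2,  50.3,  32. ]), array([-32.3, -10.6,  32. ])]
stop sc [array([ 98.9, -15.6,  32. ]), array([99.3, 55.1, 32. ])]
```

Triangulation puts the knob top at z = 74.7 mm (75 expected), 113 mm from the pivot (115 expected). The jig yaw is about 1.28 and the clip angle about -0.92. The stop sits at jig x of about 94–99 mm and the chassis is about 10 mm short of it. Next I move towards the point above the knob.

```bash
cat >> h.py <<'E'
def to(target,yaw=None):
    o=get_obs(); p=o["position"]; R=cv2.Rodrigues(np.zeros(3))[0]
    from scipy.spatial.transform import Rotation as Ro
    R=Ro.from_euler("xyz",o["orientation"]).as_matrix()
    d=R.T@(np.array(target)-p)/.04
    print("t",round(o["clock"],2),"pos",np.round(p,4),"rpy",np.round(o["orientation"],4),"F",np.round(o["force"],2),"op",round(o["opening"],3))
    print("travel units",np.round(d,3), end=" ")
    if yaw is not None:
        r=(R.T@Ro.from_euler("xyz",[np.pi,0,yaw]).as_matrix()); print("rot units",np.round(np.degrees(Ro.from_matrix(r).as_rotvec())/6,3))
E
python3 -m handwheel '[{"travel":[0.79,-0.61,0],"rot":[0,0,0],"grip":1},{"travel":[0.79,-0.61,0],"rot":[0,0,0],"grip":1},{"travel":[0.79,-0.61,0],"rot":[0,0,0],"grip":1},{"travel":[0.79,-0.61,0],"rot":[0,0,0],"grip":1},{"travel":[0.79,-0.61,0],"rot":[0,0,0],"grip":1}]' 15
python3 -m handwheel '[{"travel":[0.79,-0.61,0],"rot":[0,0,0],"grip":1},{"travel":[0.79,-0.61,0],"rot":[0,0,0],"grip":1},{"travel":[0.79,-0.61,0],"rot":[0,0,0],"grip":1},{"travel":[0.79,-0.61,0],"rot":[0,0,0],"grip":1},{"travel":[0.79,-0.61,0],"rot":[0,0,0],"grip":1}]'
python3 -c "
from h import *
to([.553,-.032,.12],.63)"
```

```text
clock: 0.57
position: [0.33, -0.4098, 0.2386]
orientation: [-3.141, -0.0, 0.37]
force: [1.8, -0.5, -0.4]
opening: 0.999
clock: 0.98
position: [0.4331, -0.2388, 0.2387]
orientation: [-3.142, 0.0, 0.371]
force: [0.3, -0.1, -0.0]
opening: 1.003
t 0.98 pos [ 0.4331 -0.2388  0.2387] rpy [-3.1415e+00  2.0000e-04  3.7060e-01] F [ 0.3  -0.07 -0.04] op 1.003
travel units [ 4.667 -3.734  2.966] rot units [-1.000e-03  2.000e-03 -2.477e+00]
```

```bash

python3 -m handwheel '[{"travel":[0.78,-0.62,0],"rot":[0,0,0],"grip":1},{"travel":[0.78,-0.62,0],"rot":[0,0,0],"grip":1},{"travel":[0.78,-0.62,0],"rot":[0,0,0],"grip":1},{"travel":[0.78,-0.62,0],"rot":[0,0,0],"grip":1},{"travel":[0.78,-0.62,0],"rot":[0,0,0],"grip":1}]'
python3 -m handwheel '[{"travel":[0.77,-0.63,0],"rot":[0,0,0],"grip":1},{"travel":[0,0,0.7],"rot":[0,0,-0.83],"grip":1},{"travel":[0,0,0.7],"rot":[0,0,-0.83],"grip":1},{"travel":[0,0,0.7],"rot":[0,0,-0.82],"grip":1},{"travel":[0,0,0],"rot":[0,0,0],"grip":1}]'
python3 - <<'E'
from h import *
to([.553,-.032,.12],.63)
o=get_obs()
cv2.imwrite("pics/w1.png",get_image("wrist"))
cv2.imwrite("pics/s1.png",get_image("side"))
E
```

```text
clock: 1.4
position: [0.5336, -0.0666, 0.2386]
orientation: [3.142, 0.0, 0.371]
force: [0.8, -0.0, 0.2]
opening: 0.995
clock: 1.82
position: [0.549, -0.0336, 0.1502]
orientation: [-3.136, 0.008, 0.634]
force: [-0.1, -0.0, -0.5]
opening: 1.001
t 1.82 pos [ 0.549  -0.0336  0.1502] rpy [-3.1357  0.0079  0.6337] F [-0.14 -0.02 -0.51] op 1.001
travel units [0.11  0.03  0.753] rot units [-0.056  0.075  0.036]
```

View pics/w1.png

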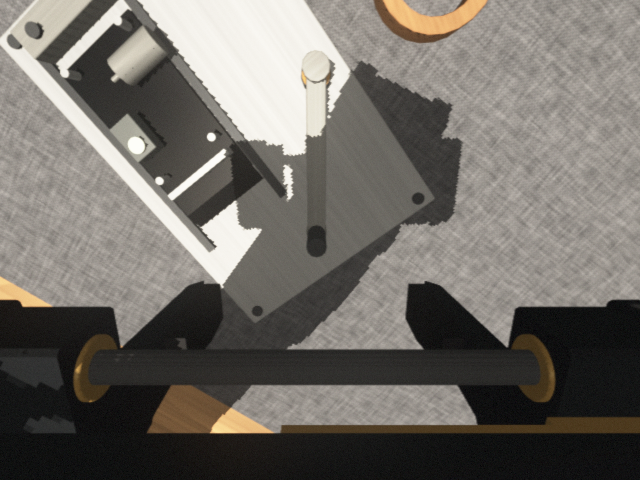

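View pics/s1.png

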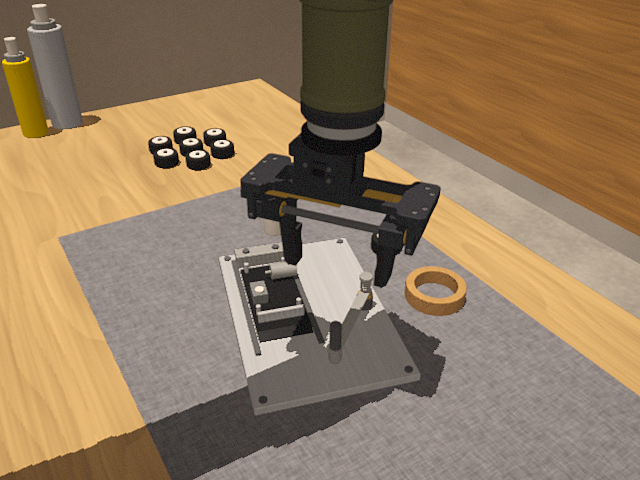

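The wrist view shows the clip bar vertical in the image, so the tool x axis is aligned with it. The knob is at about (316,238) and the pivot head at about (316,65). I'll enlarge and refine the measurement.

```bash
python3 - <<'E'
import cv2
a=cv2.imread("pics/w1.png")
cv2.imwrite("pics/w1a.png",cv2.resize(a[215:265,280:355],None,fx=10,fy=10,interpolation=cv2.INTER_CUBIC))
cv2.imwrite("pics/w1b.png",cv2.resize(a[0:200,0:264],None,fx=3,fy=3,interpolation=cv2.INTER_CUBIC))
E
```

```text
(no output)
```

View pics/w1a.png

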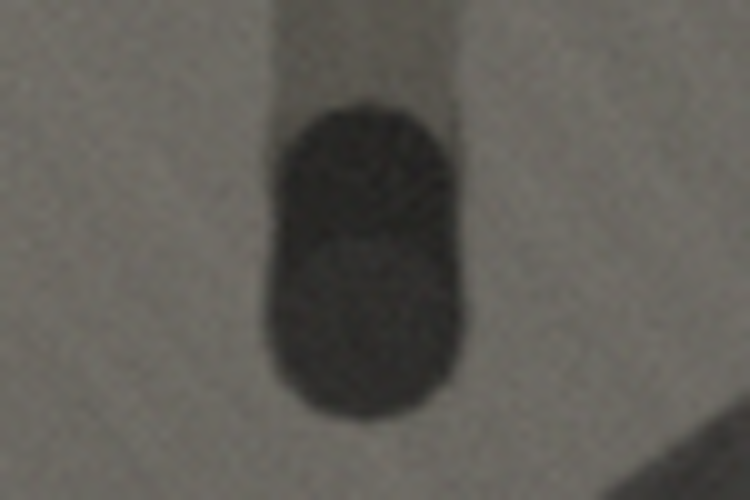

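View pics/w1b.png

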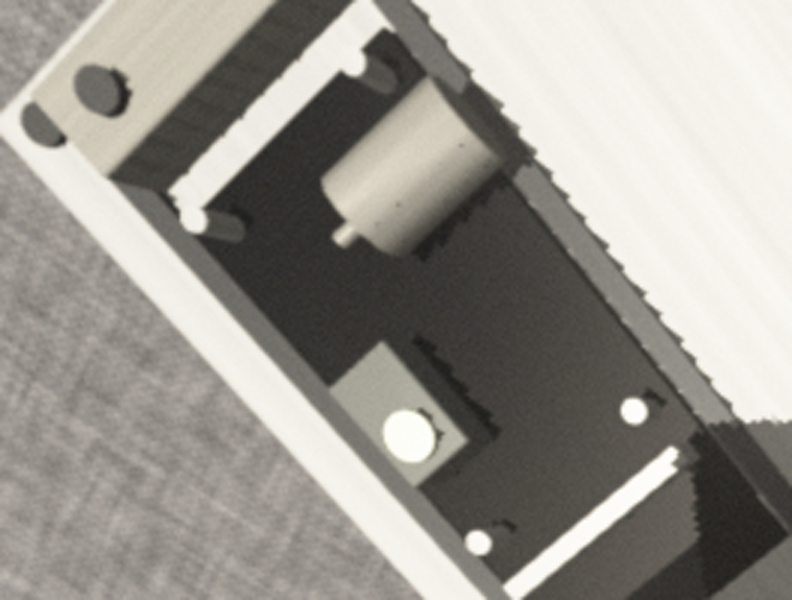

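```bash
cat >> h.py <<'E'
from scipy.spatial.transform import Rotation as Ro
def wz(o,u,v,z):
    p=camera_params("wrist"); f=240/np.tan(np.radians(p["fov_y"]/2))
    T=np.eye(4); T[:3,:3]=Ro.from_euler("xyz",o["orientation"]).as_matrix(); T[:3,3]=o["position"]
    T=T@p["T_tool_cam"]; d=T[:3,:3]@[(u-p["cx"])/f,(v-p["cy"])/f,1]; c=T[:3,3]
    return c+d*(z-c[2])/d[2]
E
python3 - <<'E'
from h import *
o={"position":[.549,-.0336,.1502],"orientation":[-3.1357,.0079,.6337]}
k=wz(o,316.5,247.4,.075); p=wz(o,316,66,.063)
pc=np.array([0.5618,0.0905]); 
print("knob",k,"piv",p,np.linalg.norm(k[:2]-p[:2]))
W=lambda x,y,z:wz(o,x/3,y/3,z)
A=W(108,176,.032);B=W(270,10,.032);C=W(522,598,.032);D=W(682,462,.032)
d=W(175,190,.018);e=W(365,5,.018); 
# chassis front edge
f1=W(205,205,.018);f2=W(335,80,.018)
# rail direction / jig edges: left plate edge z .012
g1=W(5,135,.012);g2=W(420,598,.012)
for n,a,b in(("stop",A,B),("rib",C,D),("front",f1,f2)):
    print(n,a[:2],b[:2],"normal yaw",np.arctan2((b-a)[1],(b-a)[0])+np.pi/2)
print("edge",np.arctan2(*(g1-g2)[[1,0]]))
for yaw in(1.281,np.arctan2(*(g1-g2)[[1,0]])):
    n=np.array([np.cos(yaw),np.sin(yaw)])
    print(yaw,"jigx rel pivot: stop",[((q-p)[:2]@n).round(4) for q in(A,B)],"rib",[((q-p)[:2]@n).round(4) for q in(C,D)],"front",[((q-p)[:2]@n).round(4) for q in(f1,f2)], "clip", np.pi/2+yaw-np.arctan2(*(k-p)[[1,0]]))
to([*k[:2],.047],.63)
E
```

```text
knob [ 0.55229295 -0.03206674  0.075     ] piv [0.64411282 0.03615794 0.063     ] 0.11439184275085347
stop [0.53614594 0.20022935] [0.58933017 0.18413205] normal yaw 1.2768912340214005
rib [0.50626398 0.07306993] [0.56056542 0.05766001] normal yaw 1.2942815936808914
front [0.54029078 0.18823328] [0.58408799 0.1744043 ] normal yaw 1.2649532035555744
edge 1.2703901988961495
1.281 jigx rel pivot: stop [np.float64(0.1264), np.float64(0.1261)] rib [np.float64(-0.004), np.float64(-0.0033)] front [np.float64(0.1161), np.float64(0.1153)] clip 5.354365285102213
1.2703901988961495 jigx rel pivot: stop [np.float64(0.1248), np.float64(0.1251)] rib [np.float64(-0.0055), np.float64(-0.0042)] front [np.float64(0.1145), np.float64(0.1143)] clip 5.343755483998363
t 1.92 pos [ 0.5521 -0.034   0.1544] rpy [-3.1403e+00  1.7000e-03  6.2790e-01] F [0.75 0.3  0.53] op 0.997
travel units [ 0.037 -0.033  2.684] rot units [-0.012  0.016 -0.02 ]
```

Cameras agree on the knob to within 1 mm. Relative to the pivot along jig x, the stop is at +126 mm, the rib's rear face at -3.5 mm, and the gap to close is about 10.5 mm. Now I descend and grip.

```bash

python3 -m handwheel '[{"travel":[0.04,-0.03,0.7],"rot":[0,0,0],"grip":1},{"travel":[0,0,0.7],"rot":[0,0,0],"grip":0.8},{"travel":[0,0,0.7],"rot":[0,0,0],"grip":0.6},{"travel":[0,0,0.5],"rot":[0,0,0],"grip":0.4},{"travel":[0,0,0],"rot":[0,0,0],"grip":0.3}]' 15
python3 -c "
from h import *
to([.5523,-.032,.047],.63)"
```

```text
clock: 2.33
position: [0.5525, -0.0321, 0.0493]
orientation: [-3.14, 0.003, 0.628]
force: [-0.3, 0.1, -0.3]
opening: 0.719
t 2.33 pos [ 0.5525 -0.0321  0.0493] rpy [-3.1404e+00  2.5000e-03  6.2850e-01] F [-0.31  0.12 -0.28] op 0.719
travel units [-0.002 -0.005  0.059] rot units [-0.011  0.024 -0.015]
```

```bash

python3 -m handwheel '[{"travel":[0,0,0],"rot":[0,0,0],"grip":0.1},{"travel":[0,0,0],"rot":[0,0,0],"grip":0.1},{"travel":[0,0,0],"rot":[0,0,0],"grip":0.1},{"travel":[0,0,0],"rot":[0,0,0],"grip":0.1},{"travel":[0,0,0],"rot":[0,0,0],"grip":0.1}]' 15
python3 -m handwheel '[{"travel":[0,0,0],"rot":[0,0,0],"grip":0},{"travel":[0,0,0],"rot":[0,0,0],"grip":0},{"travel":[0,0,0],"rot":[0,0,0],"grip":0},{"travel":[0,0,0],"rot":[0,0,0],"grip":0},{"travel":[0,0,0],"rot":[0,0,0],"grip":0}]' 15
python3 - <<'E'
from h import *
to([.5523,-.032,.047],.63)
cv2.imwrite("pics/w2.png",get_image("wrist"))
cv2.imwrite("pics/s2.png",get_image("side")[200:420,200:440])
E
```

```text
clock: 2.75
position: [0.554, -0.032, 0.052]
orientation: [3.14, -0.002, 0.63]
force: [0.2, 0.1, -0.3]
opening: 0.344
clock: 3.17
position: [0.5533, -0.0319, 0.0507]
orientation: [3.142, -0.0, 0.631]
force: [1.0, 0.8, 0.3]
opening: 0.155
t 3.17 pos [ 0.5533 -0.0319  0.0507] rpy [ 3.1415 -0.      0.6306] F [1.02 0.75 0.3 ] op 0.155
travel units [-0.021 -0.013  0.093] rot units [ 0.001 -0.     0.005]
```

View pics/w2.png

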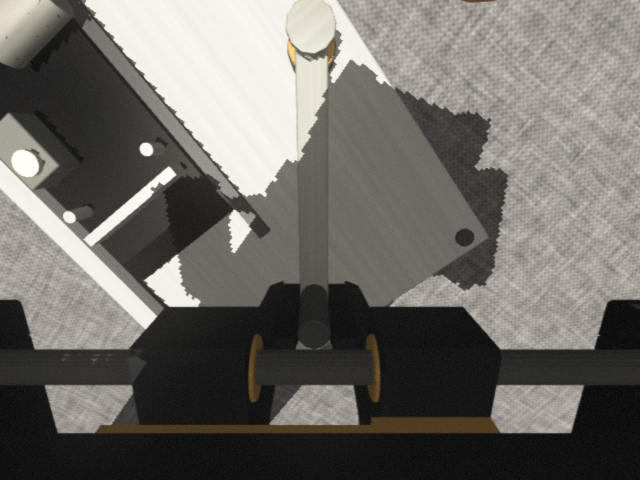

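View pics/s2.png

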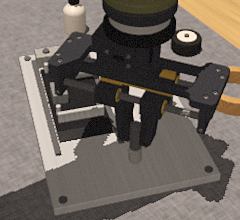

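The knob sits between the pads at about (314,318) in the wrist view, and the opening of 13.6 mm matches its 14 mm width. Lifting about 6.5 mm.

```bash

python3 -m handwheel '[{"travel":[0,0,0],"rot":[0,0,0],"grip":0},{"travel":[0,0,0],"rot":[0,0,0],"grip":0}]' 20
python3 -m handwheel '[{"travel":[0,0,-0.04],"rot":[0,0,0],"grip":0},{"travel":[0,0,-0.04],"rot":[0,0,0],"grip":0},{"travel":[0,0,-0.04],"rot":[0,0,0],"grip":0},{"travel":[0,0,-0.04],"rot":[0,0,0],"grip":0},{"travel":[0,0,0],"rot":[0,0,0],"grip":0}]'
python3 -m handwheel '[{"travel":[0,0,0],"rot":[0,0,0],"grip":0},{"travel":[0,0,0],"rot":[0,0,0],"grip":0}]'
python3 - <<'E'
from h import *
to([.5523,-.032,.057],.63)
cv2.imwrite("pics/s3.png",cv2.resize(get_image("side")[240:400,260:440],None,fx=4,fy=3.7))
E
```

```text
clock: 3.43
position: [0.5532, -0.0319, 0.0507]
orientation: [3.142, 0.0, 0.63]
force: [0.8, -0.8, 0.3]
opening: 0.148
clock: 3.85
position: [0.5535, -0.0317, 0.0573]
orientation: [3.141, -0.001, 0.631]
force: [1.4, 1.6, -4.0]
opening: 0.15
clock: 4.02
position: [0.5535, -0.0317, 0.0571]
orientation: [3.141, -0.001, 0.631]
force: [3.1, 1.8, -4.1]
opening: 0.154
t 4.02 pos [ 0.5535 -0.0317  0.0571] rpy [ 3.1415e+00 -6.0000e-04  6.3070e-01] F [ 3.07  1.82 -4.13] op 0.154
travel units [-0.029 -0.012  0.002] rot units [ 0.001 -0.006  0.007]
```

View pics/s3.png

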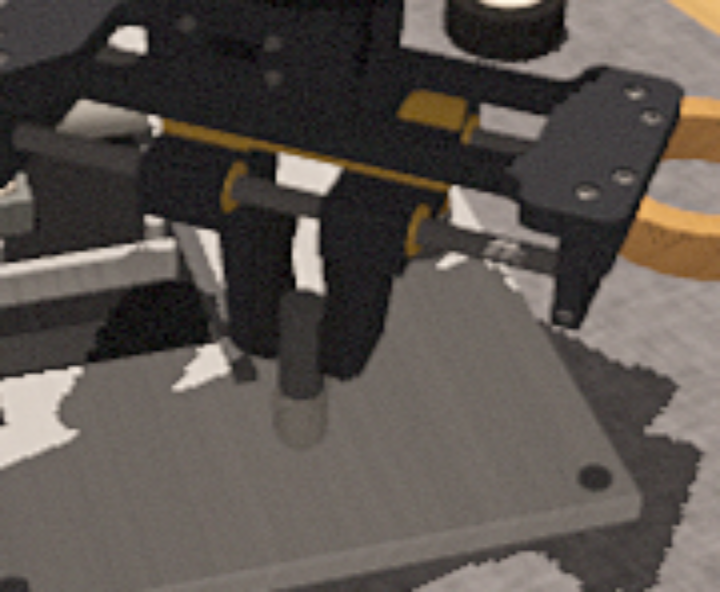

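Fz is about -4.1 N, which fits the spring. I'll lift slightly more and swing 30°.

```bash

python3 -m handwheel '[{"travel":[0,0,-0.03],"rot":[0,0,0],"grip":0},{"travel":[0.004,-0.15,0],"rot":[0,0,0.5],"grip":0},{"travel":[0.004,-0.15,0],"rot":[0,0,0.5],"grip":0},{"travel":[0.004,-0.15,0],"rot":[0,0,0.5],"grip":0},{"travel":[0.004,-0.15,0],"rot":[0,0,0.5],"grip":0}]' 20
cat >> h.py <<'E'
def clip():
    o=get_obs(); v=o["position"][:2]-[.6443,.0358]; th=2.852-(np.arctan2(v[1],v[0])%(2*np.pi))
    yaw=o["orientation"][2]; R=Ro.from_euler("xyz",o["orientation"]).as_matrix()
    print("t",round(o["clock"],2),"theta",round(th,4),"r",round(np.hypot(*v),4),"z",round(o["position"][2],4),"yaw",round(yaw,3),"bar-align yaw",round(-.29-th,3),"F tool",np.round(R.T@o["force"],2),"op",round(o["opening"],3),"jigx rel piv",round(1e3*(np.cos(1.281)*v[0]+np.sin(1.281)*v[1]),1))
E
python3 -c "from h import *
clip()"
```

```text
clock: 4.48
position: [0.5416, -0.0115, 0.0584]
orientation: [3.141, -0.001, 0.418]
force: [2.2, 0.3, -4.8]
opening: 0.149
t 4.48 theta -0.7214 r 0.1131 z 0.0584 yaw 0.418 bar-align yaw 0.431 F tool [2.12 0.66 4.8 ] op 0.149 jigx rel piv -74.7
```

```bash

python3 -m handwheel '[{"travel":[0.004,-0.15,0],"rot":[0,0,0.5],"grip":0},{"travel":[0.004,-0.15,0],"rot":[0,0,0.5],"grip":0},{"travel":[0.004,-0.15,0],"rot":[0,0,0.5],"grip":0},{"travel":[0.004,-0.15,0],"rot":[0,0,0.5],"grip":0},{"travel":[0,0,0],"rot":[0,0,0],"grip":0}]'
python3 - <<'E'
from h import *
clip()
o=get_obs(); print(o["position"],o["orientation"])
cv2.imwrite("pics/w4.png",get_image("wrist"))
cv2.imwrite("pics/s4.png",cv2.resize(get_image("side")[240:400,220:400],None,fx=4,fy=3.7))
E
```

```text
clock: 4.9
position: [0.5338, 0.0123, 0.0584]
orientation: [3.141, -0.0, 0.211]
force: [2.6, -0.3, -3.7]
opening: 0.148
t 4.9 theta -0.4988 r 0.113 z 0.0584 yaw 0.211 bar-align yaw 0.209 F tool [2.44 0.88 3.7 ] op 0.148 jigx rel piv -54.1
[0.53377501 0.01232947 0.05836173] [ 3.14147002e+00 -1.09951982e-04  2.11393675e-01]
```

View pics/w4.png

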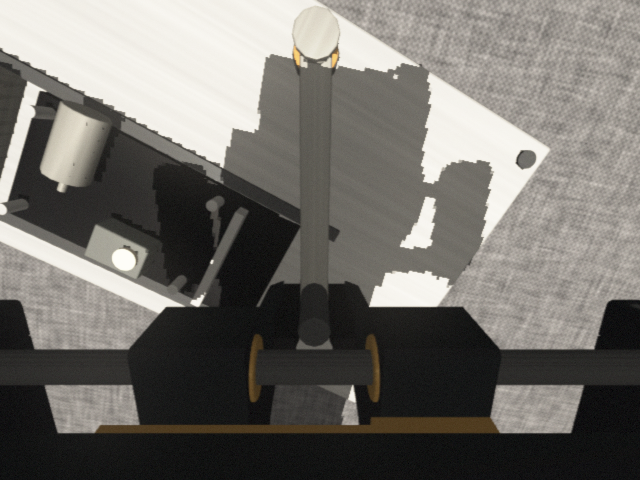

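View pics/s4.png

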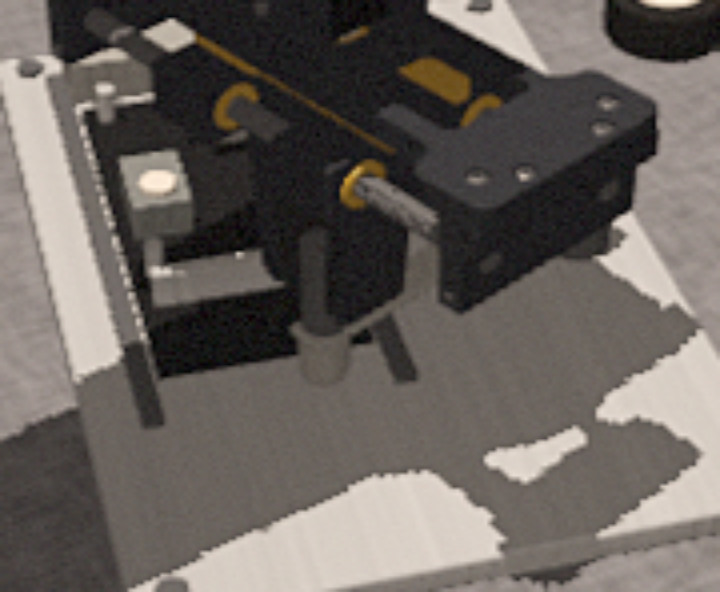

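```bash
python3 - <<'E'
import cv2
a=cv2.imread("pics/side0.png"); cv2.imwrite("pics/c0.png",cv2.resize(a[310:375,310:360],None,fx=8,fy=8,interpolation=cv2.INTER_CUBIC))
a=cv2.imread("pics/s4.png"); cv2.imwrite("pics/c4.png",cv2.resize(a[215:425,240:420],None,fx=2.2,fy=2.2*4/3.7,interpolation=cv2.INTER_CUBIC))
E
```

```text
(no output)
```

View pics/c0.png

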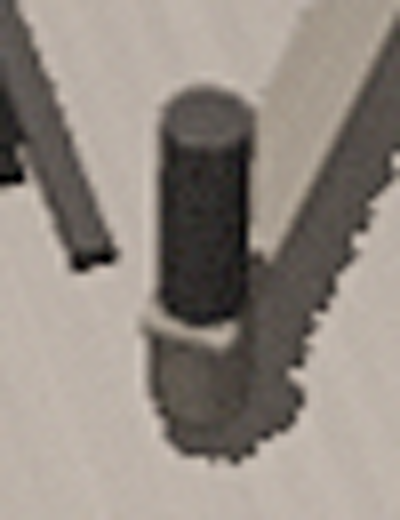

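View pics/c4.png

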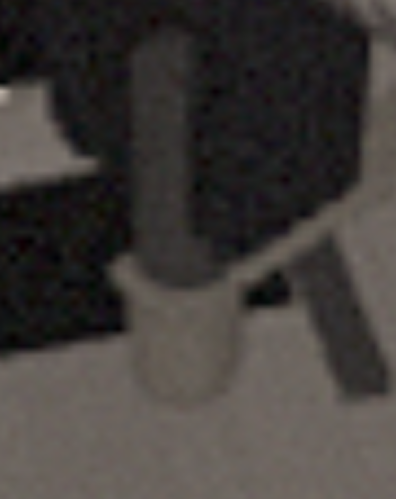

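```bash
python3 - <<'E'
from h import *
p=camera_params("side"); T=p["pose"]; f=240/np.tan(np.radians(p["fov_y"]/2))
def proj(P):
    c=T[:3,:3].T@(np.array(P)-T[:3,3]); return p["cx"]+f*c[0]/c[2],p["cy"]+f*c[1]/c[2]
def zfit(xy,v,rad):
    dirn=T[:2,3]-xy; dirn/=np.linalg.norm(dirn); q=xy+dirn*rad
    from scipy.optimize import brentq
    z=brentq(lambda z:proj([*q,z])[1]-v,0,.1); return z,proj([*q,z])
u=lambda th,r:np.array([.6443,.0358])+r*np.array([np.cos(2.852-th),np.sin(2.852-th)])
print(zfit(np.array([.5525,-.0321]),350.6,.007))
for r in(.113,.115): print(u(-.499,r),zfit(u(-.499,r),330.7,.007))
E
```

```text
(0.03755309699322882, (np.float64(334.407885587326), np.float64(350.60000000000514)))
[0.53376857 0.01230953] (0.0431070511876926, (np.float64(301.7442462162613), np.float64(330.700000000005)))
[0.53181226 0.01189377] (0.044385307820773726, (np.float64(300.5206496887819), np.float64(330.7000000000053)))
```

Lift measures 6–7 mm, above the 5 mm needed. Continuing the swing over the rear edge.

```bash

python3 -m handwheel '[{"travel":[0.004,-0.15,0],"rot":[0,0,0.5],"grip":0},{"travel":[0.004,-0.15,0],"rot":[0,0,0.5],"grip":0},{"travel":[0.004,-0.15,0],"rot":[0,0,0.5],"grip":0},{"travel":[0.004,-0.15,0],"rot":[0,0,0.5],"grip":0},{"travel":[0.004,-0.15,0],"rot":[0,0,0.5],"grip":0}]'
python3 -m handwheel '[{"travel":[0.004,-0.15,0],"rot":[0,0,0.5],"grip":0},{"travel":[0,0,0],"rot":[0,0,0],"grip":0},{"travel":[0,0,0],"rot":[0,0,0],"grip":0}]'
python3 - <<'E'
from h import *
clip()
o=get_obs(); print(o["position"],o["orientation"])
cv2.imwrite("pics/w5.png",get_image("wrist"))
cv2.imwrite("pics/s5.png",cv2.resize(get_image("side")[240:370,220:360],None,fx=5,fy=4.6))
E
```

```text
clock: 5.42
position: [0.5315, 0.0401, 0.0584]
orientation: [3.14, -0.0, -0.053]
force: [1.8, -1.1, -3.9]
opening: 0.149
clock: 5.67
position: [0.532, 0.0469, 0.0583]
orientation: [3.141, -0.0, -0.101]
force: [2.2, 0.0, -4.8]
opening: 0.153
t 5.67 theta -0.1909 r 0.1128 z 0.0583 yaw -0.101 bar-align yaw -0.099 F tool [ 2.16 -0.24  4.78] op 0.153 jigx rel piv -21.4
[0.53203758 0.04691866 0.05830579] [ 3.14121794e+00 -3.21774095e-04 -1.00580668e-01]
```

View pics/w5.png

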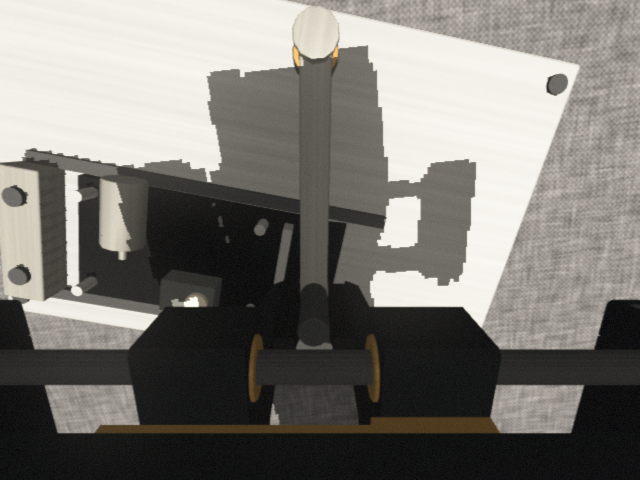

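View pics/s5.png

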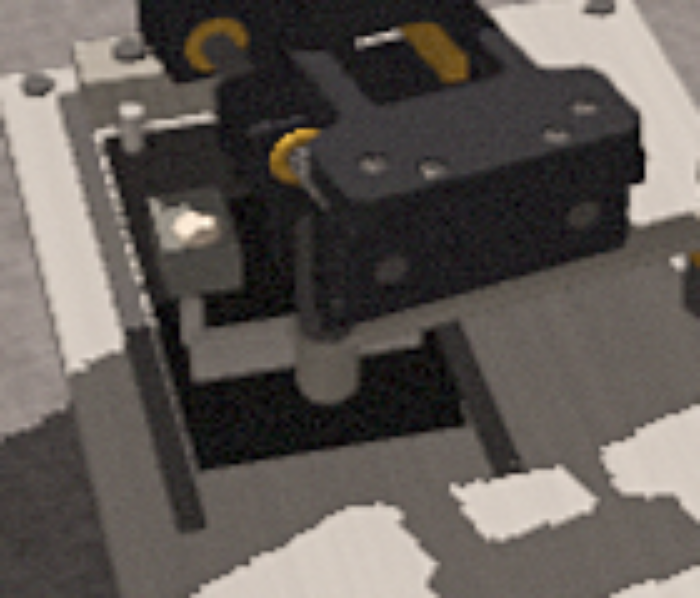

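The toe is now over the plate behind the rib and the chassis hasn't moved. The rib's rear top edge runs from about (294,223) to (285,283) in the wrist view. I'll measure the remaining gap.

```bash
python3 - <<'E'
import cv2
a=cv2.imread("pics/w5.png")
b=cv2.convertScaleAbs(cv2.resize(a[205:350,240:370],None,fx=4,fy=4,interpolation=cv2.INTER_CUBIC),alpha=2.2,beta=10); cv2.imwrite("pics/w5c.png",b)
E
```

```text
(no output)
```

View pics/w5c.png

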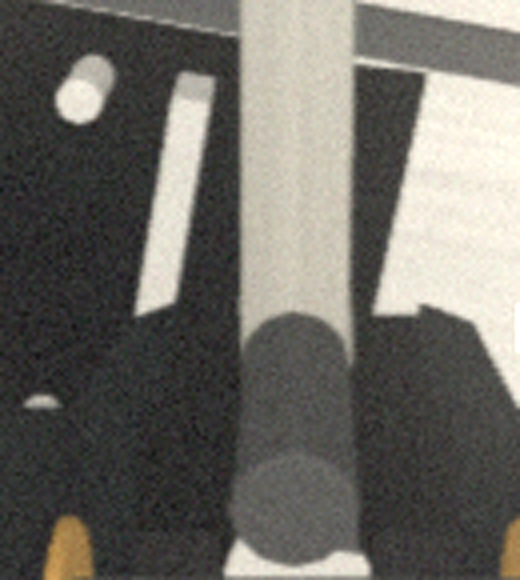

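```bash
python3 - <<'E'
from h import *
o={"position":[0.53203758,0.04691866,0.05830579],"orientation":[3.14121794,-3.21774095e-04,-1.00580668e-01]}
W=lambda x,y,z:wz(o,240+(x-1.5)/4,205+(y-1.5)/4,z)
piv=wz(o,316,33,.063); print("piv",piv)
kt=W(295,507,.0823); print("knobtop",kt)
for nm,ps,z in(("rib",[(214,80),(178,300)],.032),("rear",[(424,75),(374,310)],.0135)):
    a,b=[W(*q,z) for q in ps]; yaw=np.arctan2(*(b-a)[[1,0]])-np.pi/2
    print(nm,a[:2],b[:2],"yaw",yaw)
    for y in(1.28,):
        n=np.array([np.cos(y),np.sin(y)]); print([((q[:2]-kt[:2])@n).round(4) for q in(a,b)],"rel tcp",[((q[:2]-np.array(o["position"][:2]))@n).round(4) for q in(a,b)])
E
```

```text
piv [0.64356893 0.03657273 0.063     ]
knobtop [0.53180491 0.04877383 0.0823    ]
rib [0.56483018 0.05615452] [0.53440819 0.06472448] yaw 1.2962094304490526
[np.float64(0.0165), np.float64(0.016)] rel tcp [np.float64(0.0183), np.float64(0.0177)]
rear [0.55799528 0.02748357] [0.52196877 0.03775783] yaw 1.2929849802356648
[np.float64(-0.0129), np.float64(-0.0134)] rel tcp [np.float64(-0.0112), np.float64(-0.0117)]
```

The gap is 8.5–10 mm to rib contact and the bevel ends about 2 mm ahead of the toe, so I advance 5.5 mm to land on the flat. Then I lower the clip.

```bash

python3 -m handwheel '[{"travel":[0.002,-0.07,0],"rot":[0,0,0.23],"grip":0},{"travel":[0.002,-0.07,0],"rot":[0,0,0.23],"grip":0},{"travel":[0,0,0],"rot":[0,0,0],"grip":0}]'
python3 -c "from h import *
clip()"
python3 -m handwheel '[{"travel":[0,0,0.03],"rot":[0,0,0],"grip":0},{"travel":[0,0,0.03],"rot":[0,0,0],"grip":0},{"travel":[0,0,0.03],"rot":[0,0,0],"grip":0},{"travel":[0,0,0],"rot":[0,0,0],"grip":0}]'
python3 -c "from h import *
clip()"
```

```text
clock: 6.02
position: [0.5328, 0.0529, 0.0583]
orientation: [3.141, -0.0, -0.152]
force: [2.2, -0.9, -4.7]
opening: 0.155
t 6.02 theta -0.1374 r 0.1128 z 0.0583 yaw -0.152 bar-align yaw -0.153 F tool [2.36 0.57 4.69] op 0.155 jigx rel piv -15.5
clock: 6.35
position: [0.5327, 0.0528, 0.0548]
orientation: [3.141, -0.0, -0.151]
force: [2.8, -1.6, -0.8]
opening: 0.15
t 6.35 theta -0.1388 r 0.1129 z 0.0548 yaw -0.151 bar-align yaw -0.151 F tool [3.03 1.17 0.82] op 0.15 jigx rel piv -15.6
```

```bash

python3 -m handwheel '[{"travel":[0,0,0],"rot":[0,0,0],"grip":0.2},{"travel":[0,0,0],"rot":[0,0,0],"grip":0.2},{"travel":[0,0,0],"rot":[0,0,0],"grip":0.2},{"travel":[0,0,0],"rot":[0,0,0],"grip":0.2}]'
python3 - <<'E'
from h import *
clip()
o=get_obs(); print(o["position"],o["orientation"])
cv2.imwrite("pics/w6.png",cv2.convertScaleAbs(cv2.resize(get_image("wrist")[140:365,200:440],None,fx=2.6,fy=2.6),alpha=1.7))
cv2.imwrite("pics/s6.png",cv2.convertScaleAbs(cv2.resize(get_image("side")[240:370,220:360],None,fx=5,fy=4.6),alpha=1.7))
E
```

```text
clock: 6.68
position: [0.5321, 0.0533, 0.0548]
orientation: [-3.141, 0.001, -0.15]
force: [0.2, 1.0, 0.1]
opening: 0.204
t 6.68 theta -0.1349 r 0.1136 z 0.0548 yaw -0.15 bar-align yaw -0.155 F tool [ 0.03 -1.03 -0.07] op 0.204 jigx rel piv -15.3
[0.53209541 0.0532925  0.05475123] [-3.14141902e+00  9.31234548e-04 -1.50108364e-01]
```

View pics/w6.png

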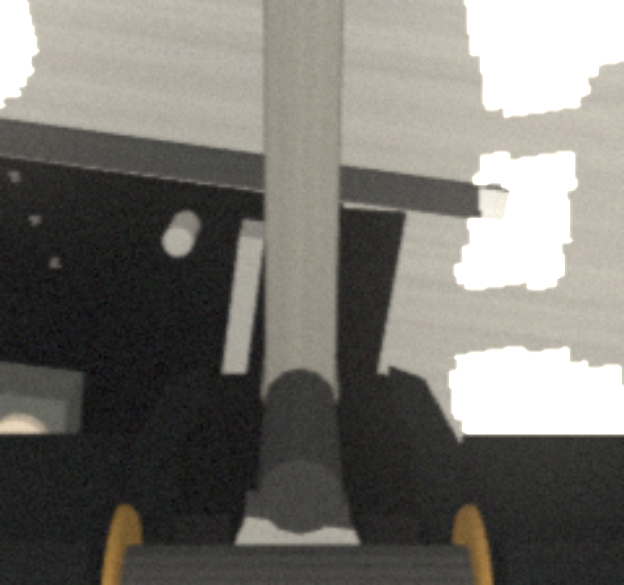

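View pics/s6.png

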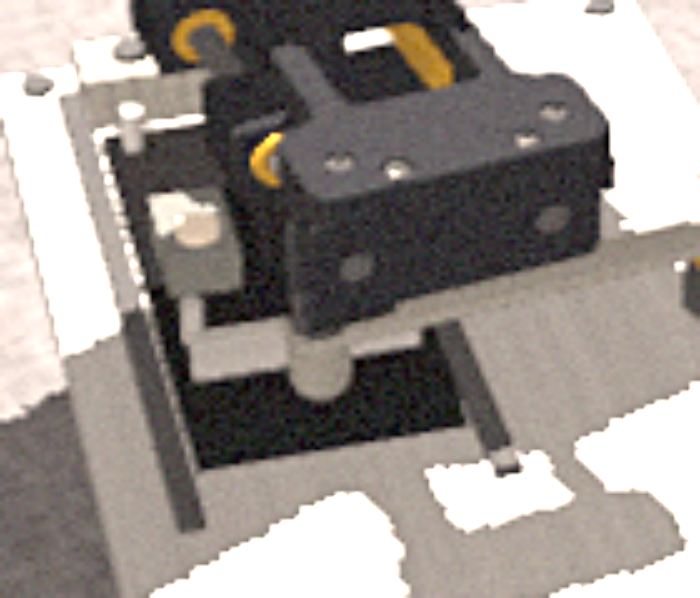

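The clip is down on the plate behind the rib, the fingers are free of it with near-zero force, and the chassis hasn't moved. Now I push with the rear pad in small steps.

```bash

python3 -m handwheel '[{"travel":[0,-0.04,0],"rot":[0,0,0.13],"grip":0.2},{"travel":[0,-0.04,0],"rot":[0,0,0.13],"grip":0.2},{"travel":[0,0,0],"rot":[0,0,0],"grip":0.2}]'
python3 -c "from h import *
clip()"
python3 -m handwheel '[{"travel":[0.002,-0.03,0],"rot":[0,0,0.1],"grip":0.2},{"travel":[0.002,-0.03,0],"rot":[0,0,0.1],"grip":0.2},{"travel":[0,0,0],"rot":[0,0,0],"grip":0.2}]'
python3 -c "from h import *
clip()"
python3 -m handwheel '[{"travel":[0.002,-0.03,0],"rot":[0,0,0.1],"grip":0.2},{"travel":[0,0,0],"rot":[0,0,0],"grip":0.2}]'
python3 -c "from h import *
clip()"
python3 -m handwheel '[{"travel":[0.002,-0.03,0],"rot":[0,0,0.1],"grip":0.2},{"travel":[0,0,0],"rot":[0,0,0],"grip":0.2}]'
python3 -c "from h import *
clip()"
```

```text
clock: 7.03
position: [0.533, 0.0559, 0.0547]
orientation: [3.141, 0.0, -0.179]
force: [-0.5, -1.5, 0.2]
opening: 0.202
t 7.03 theta -0.1114 r 0.1131 z 0.0547 yaw -0.179 bar-align yaw -0.179 F tool [-0.28  1.53 -0.17] op 0.202 jigx rel piv -12.6
clock: 7.28
position: [0.5334, 0.058, 0.0547]
orientation: [3.141, 0.0, -0.2]
force: [-1.8, -2.5, 0.5]
opening: 0.197
t 7.28 theta -0.0918 r 0.1131 z 0.0547 yaw -0.2 bar-align yaw -0.198 F tool [-1.3   2.77 -0.47] op 0.197 jigx rel piv -10.4
clock: 7.45
position: [0.5336, 0.0583, 0.0547]
orientation: [3.14, 0.001, -0.211]
force: [-0.8, -4.4, 1.6]
opening: 0.2
t 7.45 theta -0.0888 r 0.113 z 0.0547 yaw -0.211 bar-align yaw -0.201 F tool [ 0.1   4.49 -1.57] op 0.2 jigx rel piv -10.0
clock: 7.62
position: [0.5338, 0.0591, 0.0547]
orientation: [3.139, 0.001, -0.222]
force: [-2.1, -5.5, 2.0]
opening: 0.2
t 7.62 theta -0.082 r 0.113 z 0.0547 yaw -0.222 bar-align yaw -0.208 F tool [-0.8   5.85 -2.03] op 0.2 jigx rel piv -9.3
```

```bash

for i in 1; do
python3 -m handwheel '[{"travel":[0.002,-0.03,0],"rot":[0,0,0.08],"grip":0.2},{"travel":[0,0,0],"rot":[0,0,0],"grip":0.2}]' >/dev/null
python3 -c "from h import *
clip()"
python3 -m handwheel '[{"travel":[0.002,-0.03,0],"rot":[0,0,0.08],"grip":0.2},{"travel":[0,0,0],"rot":[0,0,0],"grip":0.2}]' >/dev/null
python3 -c "from h import *
clip()"
python3 -m handwheel '[{"travel":[0.002,-0.03,0],"rot":[0,0,0.08],"grip":0.2},{"travel":[0,0,0],"rot":[0,0,0],"grip":0.2}]' >/dev/null
python3 -c "from h import *
clip()"
done
```

```text
t 7.78 theta -0.0729 r 0.113 z 0.0547 yaw -0.23 bar-align yaw -0.217 F tool [-0.77  6.06 -1.88] op 0.2 jigx rel piv -8.3
t 7.95 theta -0.0633 r 0.113 z 0.0547 yaw -0.239 bar-align yaw -0.227 F tool [-0.95  6.03 -1.64] op 0.2 jigx rel piv -7.2
t 8.12 theta -0.0534 r 0.113 z 0.0547 yaw -0.247 bar-align yaw -0.237 F tool [-0.95  7.17 -1.1 ] op 0.205 jigx rel piv -6.1
```

Steady sliding at about 6 N, which is friction plus clip drag. Continuing, with a look.

```bash

python3 -m handwheel '[{"travel":[0.002,-0.03,0],"rot":[0,0,0.09],"grip":0.2},{"travel":[0,0,0],"rot":[0,0,0],"grip":0.2}]' >/dev/null
python3 -c "from h import *
clip()"
python3 -m handwheel '[{"travel":[0.002,-0.03,0],"rot":[0,0,0.09],"grip":0.2},{"travel":[0,0,0],"rot":[0,0,0],"grip":0.2}]' >/dev/null
python3 -c "from h import *
clip()"
python3 - <<'E'
from h import *
o=get_obs(); print(o["position"],o["orientation"])
w=get_image("wrist");cv2.imwrite("pics/w7raw.png",w)
cv2.imwrite("pics/w7.png",cv2.convertScaleAbs(w,alpha=1.3))
cv2.imwrite("pics/s7.png",cv2.convertScaleAbs(cv2.resize(get_image("side")[240:370,220:360],None,fx=5,fy=4.6),alpha=1.7))
E
```

```text
t 8.28 theta -0.043 r 0.1129 z 0.0547 yaw -0.257 bar-align yaw -0.247 F tool [ 0.27  6.48 -1.53] op 0.2 jigx rel piv -4.9
t 8.45 theta -0.0329 r 0.113 z 0.0547 yaw -0.266 bar-align yaw -0.257 F tool [ 0.13  6.55 -3.11] op 0.201 jigx rel piv -3.7
[0.53503068 0.06448313 0.05466733] [ 3.13857399e+00  1.51838459e-03 -2.66210788e-01]
```

View pics/w7.png

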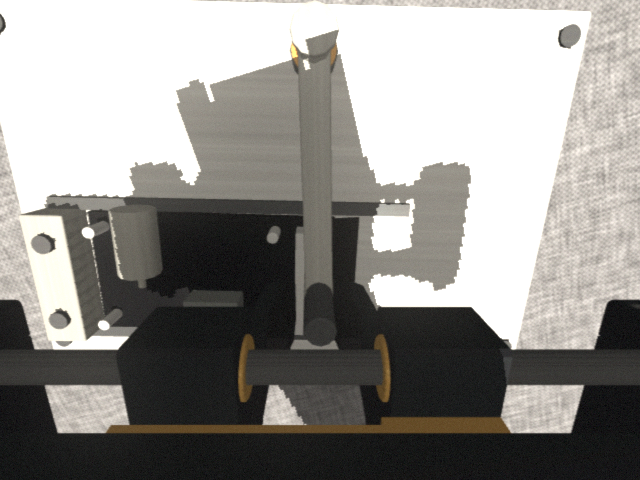

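View pics/s7.png

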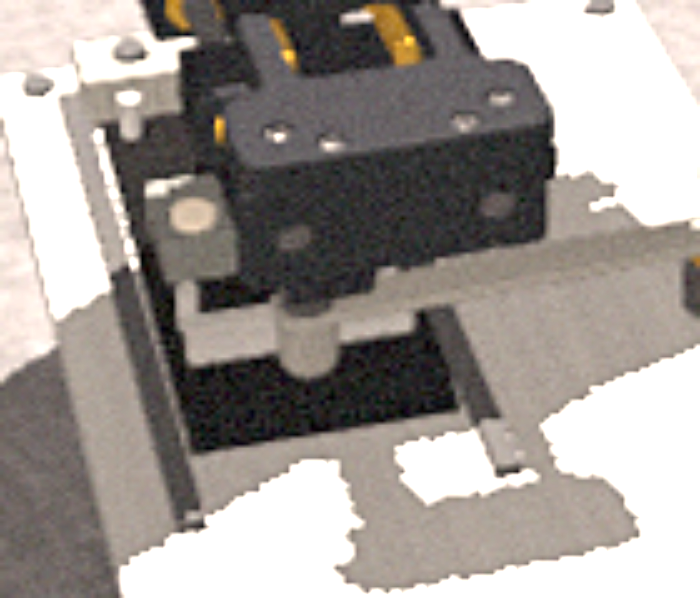

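Chassis sliding straight and nearly at the stop. The gap at (90,270) in the wrist view is a few mm. Continuing and watching for the force to rise.

```bash

python3 -m handwheel '[{"travel":[0,-0.03,0],"rot":[0,0,0.09],"grip":0.2},{"travel":[0,0,0],"rot":[0,0,0],"grip":0.2}]' >/dev/null
python3 -c "from h import *
clip()"
python3 -m handwheel '[{"travel":[0,-0.03,0],"rot":[0,0,0.09],"grip":0.2},{"travel":[0,0,0],"rot":[0,0,0],"grip":0.2}]' >/dev/null
python3 -c "from h import *
clip()"
python3 -m handwheel '[{"travel":[0,-0.02,0],"rot":[0,0,0],"grip":0.2},{"travel":[0,0,0],"rot":[0,0,0],"grip":0.2}]' >/dev/null
python3 -c "from h import *
clip()"
```

```text
t 8.72 theta -0.0226 r 0.113 z 0.0547 yaw -0.276 bar-align yaw -0.267 F tool [-0.32  6.21 -3.44] op 0.2 jigx rel piv -2.6
t 8.88 theta -0.0117 r 0.113 z 0.0546 yaw -0.285 bar-align yaw -0.278 F tool [-0.3   5.98 -3.31] op 0.198 jigx rel piv -1.3
t 9.05 theta -0.0057 r 0.113 z 0.0546 yaw -0.285 bar-align yaw -0.284 F tool [ 0.2   7.22 -2.12] op 0.201 jigx rel piv -0.7
```

```bash

python3 -m handwheel '[{"travel":[0,-0.02,0],"rot":[0,0,0],"grip":0.2},{"travel":[0,0,0],"rot":[0,0,0],"grip":0.2}]' >/dev/null
python3 -c "from h import *
clip()"
python3 -m handwheel '[{"travel":[0,-0.02,0],"rot":[0,0,0],"grip":0.2},{"travel":[0,0,0],"rot":[0,0,0],"grip":0.2}]' >/dev/null
python3 -c "from h import *
clip()"
python3 -m handwheel '[{"travel":[0,-0.02,0],"rot":[0,0,0],"grip":0.2},{"travel":[0,0,0],"rot":[0,0,0],"grip":0.2}]' >/dev/null
python3 -c "from h import *
clip()"
```

```text
t 9.22 theta -0.0013 r 0.1131 z 0.0546 yaw -0.285 bar-align yaw -0.289 F tool [-0.59  7.19 -2.91] op 0.201 jigx rel piv -0.2
t 9.38 theta -0.0001 r 0.1131 z 0.0547 yaw -0.285 bar-align yaw -0.29 F tool [-0.39  8.04 -2.16] op 0.203 jigx rel piv -0.0
t 9.55 theta 0.0006 r 0.1131 z 0.0546 yaw -0.286 bar-align yaw -0.291 F tool [-0.87  9.12 -3.18] op 0.197 jigx rel piv 0.0
```

The clip angle has stopped advancing while the force rises, so the chassis is on the stop. I build up to about 14 N, made of ~6.2 sliding plus 8.

```bash

python3 -m handwheel '[{"travel":[0,-0.03,0],"rot":[0,0,0],"grip":0.2},{"travel":[0,-0.02,0],"rot":[0,0,0],"grip":0.2},{"travel":[0,0,0],"rot":[0,0,0],"grip":0.2}]' >/dev/null
python3 -c "from h import *
clip()"
python3 -m handwheel '[{"travel":[0,-0.02,0],"rot":[0,0,0],"grip":0.2},{"travel":[0,-0.015,0],"rot":[0,0,0],"grip":0.2},{"travel":[0,0,0],"rot":[0,0,0],"grip":0.2}]' >/dev/null
python3 -c "from h import *
clip()"
```

```text
t 9.8 theta 0.003 r 0.1131 z 0.0546 yaw -0.287 bar-align yaw -0.293 F tool [-0.24 12.02 -3.69] op 0.198 jigx rel piv 0.3
t 10.05 theta 0.0045 r 0.1131 z 0.0547 yaw -0.288 bar-align yaw -0.295 F tool [-0.23 14.62 -4.12] op 0.201 jigx rel piv 0.5
```

```bash

H='x'
python3 -m handwheel '[{"travel":[0,0,0],"rot":[0,0,0],"grip":0.2},{"travel":[0,0,0],"rot":[0,0,0],"grip":0.2},{"travel":[0,0,0],"rot":[0,0,0],"grip":0.2},{"travel":[0,0,0],"rot":[0,0,0],"grip":0.2}]' >/dev/null
python3 -c "from h import *
clip()"
python3 -m handwheel '[{"travel":[0,0,0],"rot":[0,0,0],"grip":0.2},{"travel":[0,0,0],"rot":[0,0,0],"grip":0.2},{"travel":[0,0,0],"rot":[0,0,0],"grip":0.2},{"travel":[0,0,0],"rot":[0,0,0],"grip":0.2}]' >/dev/null
python3 -c "from h import *
clip()"
python3 -m handwheel '[{"travel":[0,0,0],"rot":[0,0,0],"grip":0.2},{"travel":[0,0,0],"rot":[0,0,0],"grip":0.2},{"travel":[0,0,0],"rot":[0,0,0],"grip":0.2},{"travel":[0,0,0],"rot":[0,0,0],"grip":0.2}]' >/dev/null
python3 -c "from h import *
clip()"
python3 -m handwheel '[{"travel":[0,0,0],"rot":[0,0,0],"grip":0.2},{"travel":[0,0,0],"rot":[0,0,0],"grip":0.2},{"travel":[0,0,0],"rot":[0,0,0],"grip":0.2}]' >/dev/null
python3 - <<'E'
from h import *
clip()
o=get_obs(); print(o["position"],o["orientation"])
w=get_image("wrist");cv2.imwrite("pics/w8raw.png",w)
cv2.imwrite("pics/w8.png",cv2.convertScaleAbs(cv2.resize(w[190:350,0:200],None,fx=3.7,fy=3.7,interpolation=cv2.INTER_CUBIC),alpha=1.3))
cv2.imwrite("pics/s8.png",cv2.convertScaleAbs(cv2.resize(get_image("side")[240:370,220:360],None,fx=5,fy=4.6),alpha=1.7))
E
```

```text
t 10.38 theta 0.0047 r 0.1131 z 0.0546 yaw -0.288 bar-align yaw -0.295 F tool [ 0.25 13.89 -4.03] op 0.198 jigx rel piv 0.5
t 10.72 theta 0.0045 r 0.1131 z 0.0547 yaw -0.288 bar-align yaw -0.295 F tool [-0.26 14.   -4.42] op 0.199 jigx rel piv 0.5
t 11.05 theta 0.0046 r 0.1131 z 0.0547 yaw -0.288 bar-align yaw -0.295 F tool [ 0.37 14.88 -4.73] op 0.205 jigx rel piv 0.5
t 11.3 theta 0.0046 r 0.1131 z 0.0546 yaw -0.288 bar-align yaw -0.295 F tool [ 0.52 14.59 -5.11] op 0.199 jigx rel piv 0.5
[0.53608006 0.06858832 0.05463067] [ 3.13279834e+00  2.75327257e-03 -2.88310226e-01]
```

View pics/w8.png

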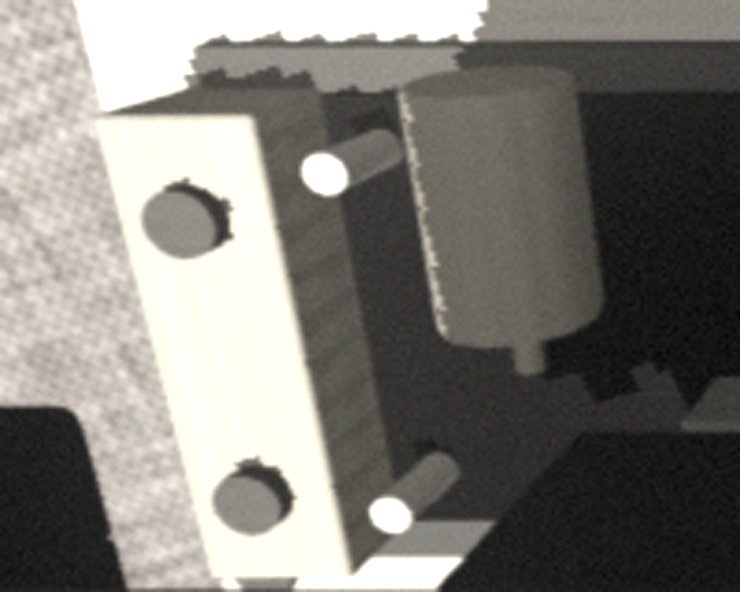

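View pics/s8.png

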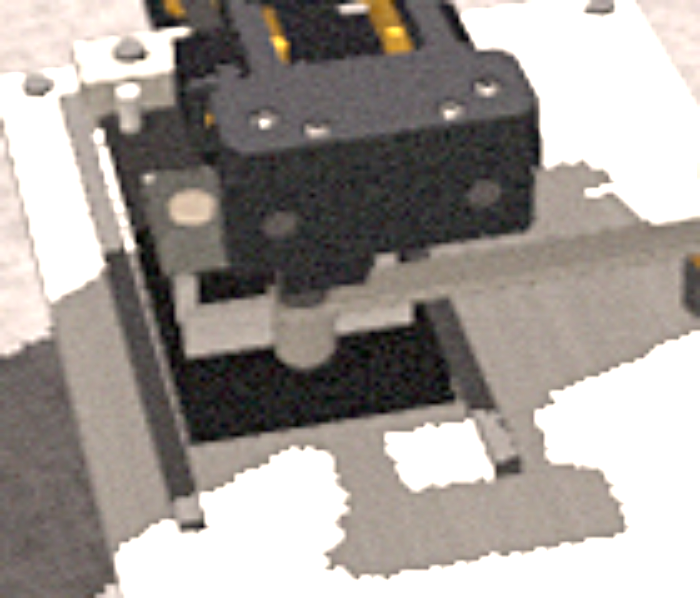

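Chassis front edge flush on the stop. Held ~1.3 s at 14–14.9 N on the tool, i.e. about 7–8 N on the stop. Now I unload and centre the fingers on the knob.

```bash

python3 -m handwheel '[{"travel":[0,0.05,0],"rot":[0,0,0],"grip":0.2},{"travel":[0,0.05,0],"rot":[0,0,0],"grip":0.2},{"travel":[0,0.05,0],"rot":[0,0,0],"grip":0.2},{"travel":[0,0,0],"rot":[0,0,0],"grip":0.2}]' >/dev/null
python3 -c "from h import *
clip()"
python3 -m handwheel '[{"travel":[0,0.03,0],"rot":[0,0,0],"grip":0.2},{"travel":[0,0.02,0],"rot":[0,0,0],"grip":0.2},{"travel":[0,0,0],"rot":[0,0,0],"grip":0.2}]' >/dev/null
python3 -c "from h import *
clip()"
```

```text
t 11.73 theta -0.0004 r 0.1131 z 0.0547 yaw -0.284 bar-align yaw -0.29 F tool [-0.43  6.58 -2.9 ] op 0.197 jigx rel piv -0.1
t 11.98 theta -0.0028 r 0.113 z 0.0546 yaw -0.282 bar-align yaw -0.287 F tool [-2.02  2.68 -1.66] op 0.201 jigx rel piv -0.3
```

```bash

python3 -m handwheel '[{"travel":[0,0.03,0],"rot":[0,0,0],"grip":0.2},{"travel":[0,0.02,0],"rot":[0,0,0],"grip":0.2},{"travel":[0,0,0],"rot":[0,0,0],"grip":0.2},{"travel":[0,0,0],"rot":[0,0,0],"grip":0.2}]' >/dev/null
python3 - <<'E'
from h import *
clip()
w=get_image("wrist");
cv2.imwrite("pics/w9.png",cv2.convertScaleAbs(cv2.resize(w[250:360,240:400],None,fx=4,fy=4,interpolation=cv2.INTER_CUBIC),alpha=2))
E
```

```text
t 12.32 theta -0.0125 r 0.1119 z 0.0548 yaw -0.282 bar-align yaw -0.278 F tool [ 0.1  -0.14  0.52] op 0.2 jigx rel piv -1.4
```

View pics/w9.png

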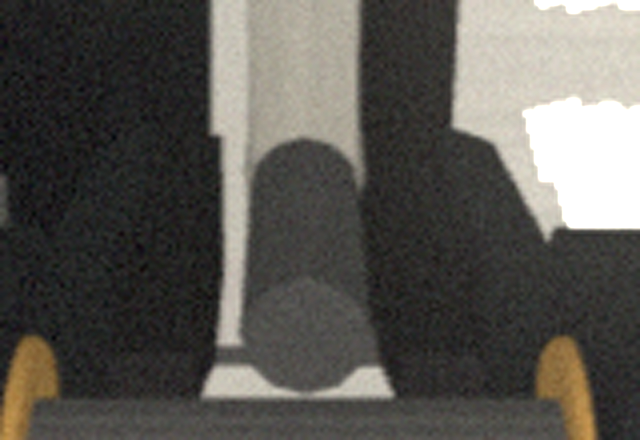

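Fully unloaded and the knob sits slightly towards the rear pad. I'll centre, grip, and lift.

```bash

python3 -m handwheel '[{"travel":[0,0.032,0],"rot":[0,0,0],"grip":0.2},{"travel":[0,0,0],"rot":[0,0,0],"grip":0.17},{"travel":[0,0,0],"rot":[0,0,0],"grip":0.15},{"travel":[0,0,0],"rot":[0,0,0],"grip":0},{"travel":[0,0,0],"rot":[0,0,0],"grip":0}]' 10 >/dev/null
python3 -c "from h import *
clip()"
python3 -m handwheel '[{"travel":[0,0.02,0],"rot":[0,0,0],"grip":0},{"travel":[0,0,0],"rot":[0,0,0],"grip":0},{"travel":[0,0,0],"rot":[0,0,0],"grip":0}]' 20
python3 -c "from h import *
clip()"
```

```text
t 12.78 theta -0.0283 r 0.1123 z 0.0548 yaw -0.282 bar-align yaw -0.262 F tool [ 0.79 -1.89 -0.48] op 0.152 jigx rel piv -3.2
clock: 13.03
position: [0.5356, 0.064, 0.0548]
orientation: [-3.141, -0.0, -0.282]
force: [1.9, 3.0, 0.8]
opening: 0.152
t 13.03 theta -0.0358 r 0.1123 z 0.0548 yaw -0.282 bar-align yaw -0.254 F tool [ 0.95 -3.44 -0.77] op 0.152 jigx rel piv -4.0
```

```bash

python3 -m handwheel '[{"travel":[0,0,-0.04],"rot":[0,0,0],"grip":0},{"travel":[0,0,-0.04],"rot":[0,0,0],"grip":0},{"travel":[0,0,-0.04],"rot":[0,0,0],"grip":0},{"travel":[0,0,0],"rot":[0,0,0],"grip":0}]' >/dev/null
python3 - <<'E'
from h import *
clip()
w=get_image("wrist");
cv2.imwrite("pics/w10.png",cv2.convertScaleAbs(w,alpha=1.3))
cv2.imwrite("pics/s10.png",cv2.convertScaleAbs(cv2.resize(get_image("side")[240:370,220:360],None,fx=5,fy=4.6),alpha=1.7))
E
```

```text
t 13.37 theta -0.0434 r 0.1122 z 0.0596 yaw -0.283 bar-align yaw -0.247 F tool [ 1.88 -1.46  5.25] op 0.153 jigx rel piv -4.9
```

View pics/w10.png

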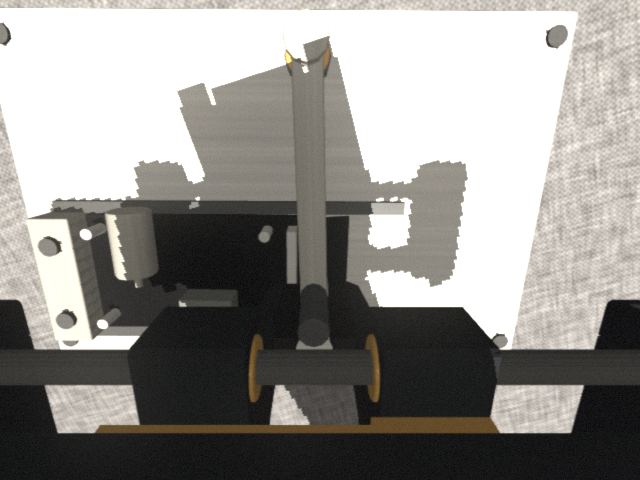

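View pics/s10.png

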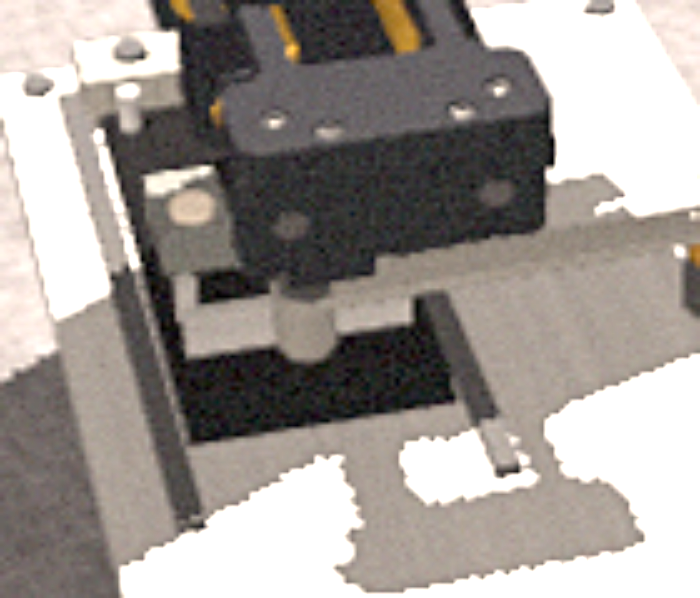

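The chassis rear edge is at the same pixels as when pressed, (192,442)–(455,402) in the side crop, so it stayed home while the toe lifted. Swinging back.

```bash

python3 -m handwheel '[{"travel":[0.004,0.1,0],"rot":[0,0,-0.67],"grip":0},{"travel":[0.004,0.15,0],"rot":[0,0,-0.5],"grip":0},{"travel":[0.004,0.15,0],"rot":[0,0,-0.5],"grip":0},{"travel":[0.004,0.15,0],"rot":[0,0,-0.5],"grip":0},{"travel":[0.004,0.15,0],"rot":[0,0,-0.5],"grip":0}]' >/dev/null
python3 -c "from h import *
clip()"
python3 -m handwheel '[{"travel":[0.004,0.15,0],"rot":[0,0,-0.5],"grip":0},{"travel":[0.004,0.15,0],"rot":[0,0,-0.5],"grip":0},{"travel":[0.004,0.15,0],"rot":[0,0,-0.5],"grip":0},{"travel":[0.004,0.15,0],"rot":[0,0,-0.5],"grip":0},{"travel":[0.004,0.15,0],"rot":[0,0,-0.5],"grip":0}]' >/dev/null
python3 -c "from h import *
clip()"
```

```text
t 13.88 theta -0.2955 r 0.1124 z 0.0594 yaw -0.001 bar-align yaw 0.006 F tool [ 2.73 -1.46  4.98] op 0.148 jigx rel piv -32.8
t 14.3 theta -0.5587 r 0.1126 z 0.0594 yaw 0.261 bar-align yaw 0.269 F tool [ 2.64 -0.8   4.83] op 0.148 jigx rel piv -59.7
```

```bash

python3 -m handwheel '[{"travel":[0.004,0.15,0],"rot":[0,0,-0.5],"grip":0},{"travel":[0.004,0.15,0],"rot":[0,0,-0.5],"grip":0},{"travel":[0.004,0.15,0],"rot":[0,0,-0.5],"grip":0},{"travel":[0.004,0.15,0],"rot":[0,0,-0.5],"grip":0},{"travel":[0.004,0.15,0],"rot":[0,0,-0.5],"grip":0}]' >/dev/null
python3 -m handwheel '[{"travel":[0.004,0.15,0],"rot":[0,0,-0.5],"grip":0},{"travel":[0,0,0],"rot":[0,0,0],"grip":0}]' >/dev/null
python3 -c "from h import *
clip()"
python3 -m handwheel '[{"travel":[0,0,0.05],"rot":[0,0,0],"grip":0},{"travel":[0,0,0.05],"rot":[0,0,0],"grip":0},{"travel":[0,0,0.05],"rot":[0,0,0],"grip":0},{"travel":[0,0,0.04],"rot":[0,0,0],"grip":0},{"travel":[0,0,0],"rot":[0,0,0],"grip":0}]' >/dev/null
python3 -c "from h import *
clip()"
```

```text
t 14.88 theta -0.8839 r 0.1127 z 0.0594 yaw 0.573 bar-align yaw 0.594 F tool [4.24 0.69 5.01] op 0.147 jigx rel piv -87.2
t 15.3 theta -0.8748 r 0.113 z 0.0518 yaw 0.573 bar-align yaw 0.585 F tool [2.44 0.81 0.99] op 0.15 jigx rel piv -86.7
```

```bash

python3 -m handwheel '[{"travel":[0,0,0],"rot":[0,0,0],"grip":0.5},{"travel":[0,0,0],"rot":[0,0,0],"grip":0.5},{"travel":[0,0,0],"rot":[0,0,0],"grip":0.5},{"travel":[0,0,0],"rot":[0,0,0],"grip":0.5},{"travel":[0,0,0],"rot":[0,0,0],"grip":0.5}]'
python3 -m handwheel '[{"travel":[0,0,-0.3],"rot":[0,0,0],"grip":0.5},{"travel":[0,0,-0.7],"rot":[0,0,0],"grip":0.5},{"travel":[0,0,-0.9],"rot":[0,0,0],"grip":0.5},{"travel":[0,0,-0.9],"rot":[0,0,0],"grip":0.5},{"travel":[-0.3,0,-0.9],"rot":[0,0,0],"grip":0.5}]'
python3 -m handwheel '[{"travel":[-0.9,0,0],"rot":[0,0,0],"grip":0.5},{"travel":[-0.9,0,0],"rot":[0,0,0],"grip":0.5},{"travel":[-0.5,0,0],"rot":[0,0,0],"grip":0.5},{"travel":[0,0,0],"rot":[0,0,0],"grip":0.5}]'
python3 - <<'E'
from h import *
clip()
cv2.imwrite("pics/side11.png",get_image("side"));cv2.imwrite("pics/scene11.png",get_image("scene"))
a=cv2.imread("pics/side11.png")[230:410,210:430]; cv2.imwrite("pics/si_c11.png",cv2.resize(a,None,fx=3.3,fy=3.3,interpolation=cv2.INTER_CUBIC))
E
```

```text
clock: 15.72
position: [0.5496, -0.0269, 0.052]
orientation: [-3.141, 0.001, 0.573]
force: [-0.1, 0.1, 0.2]
opening: 0.492
clock: 16.13
position: [0.5414, -0.0316, 0.2025]
orientation: [3.141, -0.003, 0.575]
force: [2.2, -0.3, 0.4]
opening: 0.505
clock: 16.47
position: [0.4574, -0.0864, 0.2008]
orientation: [-3.141, 0.006, 0.568]
force: [0.2, -0.3, -0.2]
opening: 0.499
t 16.47 theta -0.8688 r 0.2233 z 0.2008 yaw 0.568 bar-align yaw 0.579 F tool [0.04 0.34 0.22] op 0.499 jigx rel piv -170.6
```

View pics/si_c11.png

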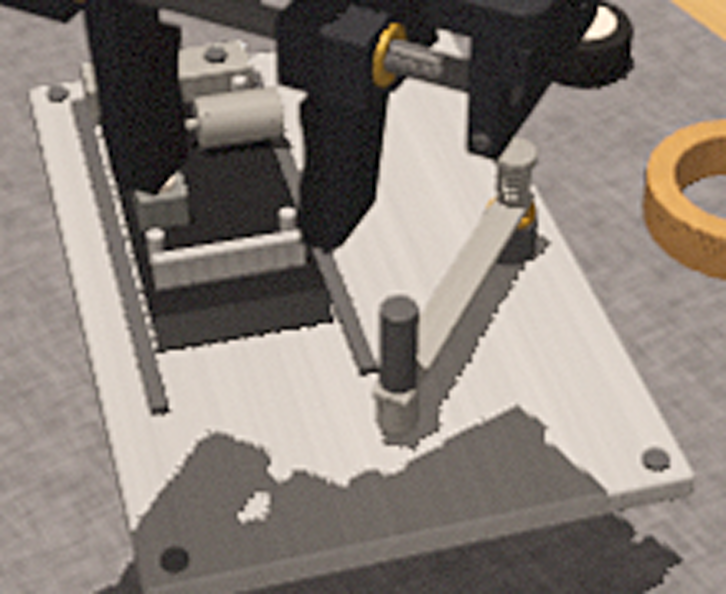

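View pics/scene11.png

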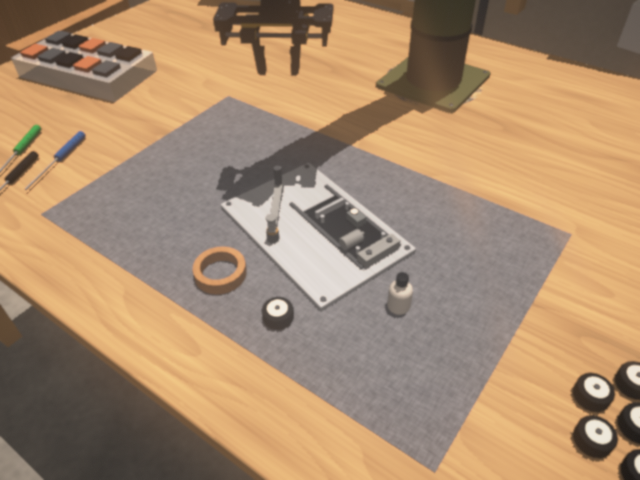

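```bash
python3 - <<'E'
import cv2,numpy as np
a=cv2.resize(cv2.imread("pics/s8.png"),(140,130),interpolation=cv2.INTER_AREA)
b=cv2.convertScaleAbs(cv2.imread("pics/side11.png")[240:370,220:360],alpha=1.7)
# rear edge sub-pixel per column
for c in range(44,88,4):
    r=[]
    for im in(a,b):
        col=im[75:110,c-1:c+2].mean((1,2)); g=np.diff(col); w=np.clip(g,8,None)-8; k=int(np.argmax(g)); s=slice(max(0,k-2),k+3)
        r.append(75.5+(np.arange(len(g))[s]*w[s]).sum()/w[s].sum())
    print(c+220,round(r[0]+240,2),round(r[1]+240,2))
s=cv2.imread("pics/scene11.png")[175:275,285:425]; cv2.imwrite("pics/sc11.png",cv2.resize(s,None,fx=5,fy=5,interpolation=cv2.INTER_CUBIC))
E
```

```text
264 335.37 335.5
268 334.63 334.5
272 333.81 333.75
276 337.81 333.3
280 332.49 332.5
284 331.77 331.59
288 330.97 331.28
292 330.33 330.42
296 329.67 329.5
300 333.5 329.19
304 328.08 328.5
```

View pics/sc11.png

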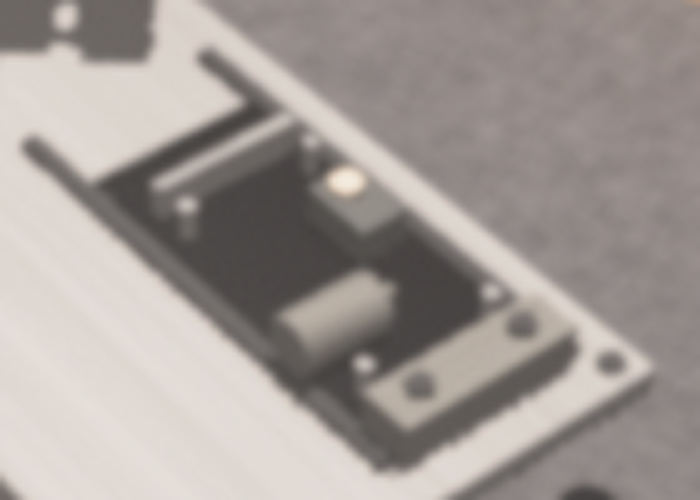

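The rear edge sits at the same pixel rows as when pressed, within about 0.1–0.4 px. The clip is at about -0.88, the neighbours look unmoved and the robot is clear. Handing in.

```bash
python3 -c "
from rig import *
print(sign_off())"
```

```text
the job is handed in; nothing more can be done
None
```

The chassis is seated home against the end stop, the clip is swung back clear behind it, and the job was handed in at about 16.6 s of the 54 s allowed.

**Sequence:** I gripped the knob, lifted the clip about 6–7 mm, swung it over the rear edge and let it down on the plate behind the rib. With the fingers open around the knob, I pushed with one finger pad so that the toe drove the rib. The chassis slid at about 6 N, reached the stop, and I held it there at about 14–14.9 N on the tool for about 1.3 s. Then I unloaded, re-gripped, lifted the clip clear, swung it back, lowered it and retracted.

**Last checks:**
- **Chassis:** its rear edge in the side image matches the pressed-home position to about 0.1–0.4 px. Two of the 11 columns compared gave no usable match. No gap showed at the stop.
- **Clip:** at about -0.88 rad, against the -0.6 needed to be well clear.
- **Neighbours:** the wheel, tape and bottle looked to be where they started.

**Less certain:**
- **Stop force:** it was not measured directly. It is the push minus the sliding force, about 8 N. While pressing, the finger also took 4–5 N along its length, probably pad friction bearing down on the clip, so the true figure may be nearer 7 N.
- **Re-gripping:** closing the fingers drew the clip back about 3 mm with the toe still on the plate. The images show the chassis did not move with it.

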